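Make room in the glue caddy and sort two bottles by cap colour

TASK

Two more glue bottles have to go into the wooden caddy, each upright beside the bottle with the same cap colour, but the sliding divider has been left so close to one end that the bay there holds only one bottle. Loosen the black T-knob on the divider (anticlockwise), slide the divider along until there is room for two bottles on each side of it, and tighten the knob again. Stand the red-capped bottle and the blue-capped bottle from the bench in the bays with their own kind, and leave the other things on the bench alone.

Things in the scene. Friction and masses are not known exactly. Their poses are not given: they have to be found in the camera images.
- caddy: plywood glue caddy, fixed to the bench, 130 x 216 mm; a bottle lane along its front, an aluminium T-track behind. Origin: under the base board, below the lane's middle; x to the back, y along the lane to the left. Lane inside x -25 to 25, y -100 to 100 mm, floor at z 8, walls 6 thick, tops at z 32. Track x 50 to 80, top z 40. A bottle stands at each end of the lane at the start
- divider (a joint): position of the divider along the lane, m, 0 to 0.09: its plate stands at caddy y = 0.045 - value, so it moves to the right as the value grows. It starts at 0 to 0.012 (left bay cramped). Held fast by the tight knob; about 2 N to move it when loose
- divider_plate (a point): middle of the top edge of the divider's plate (aluminium, 5 mm thick along y, right across the lane, top 58 mm above the caddy's underside); axes as the caddy's, y along the lane to the left
- knob (a joint): angle of the T-knob, rad, 0 to 1.45: 0 tight (its bar lies across the track, along the caddy's x), growing as it is turned anticlockwise, seen from above, to loosen. The divider is free from about 0.7 on and tight again below 0.25. It stays where it is left
- knob_grip (a point): grip point in the middle of the T-knob's bar, 72 mm above the caddy's underside, 65 mm behind the lane's middle, on the divider's carriage (top at 48 mm), so that the divider can be slid by the knob. Black bar 46 mm long, 12 thick, 22 high (10 above and 12 below this point). The point turns with the knob; its x axis lies along the bar
- red_in: instant-glue bottle, white, round, 34 mm diameter and 95 mm tall (straight sides to about 60 mm, then a shoulder and a narrow cap, 16 mm wide; red print on the label of every bottle), red cap, 60 g, upright; origin at the middle of its underside, z up. Stands in one end of the lane from the start (left or right).
- blue_in: instant-glue bottle, white, round, 34 mm diameter and 95 mm tall (straight sides to about 60 mm, then a shoulder and a narrow cap, 16 mm wide; red print on the label of every bottle), blue cap, 60 g, upright; origin at the middle of its underside, z up. Stands in the other end of the lane from the start.
- red_new: instant-glue bottle, white, round, 34 mm diameter and 95 mm tall (straight sides to about 60 mm, then a shoulder and a narrow cap, 16 mm wide; red print on the label of every bottle), red cap, 60 g, upright; origin at the middle of its underside, z up. Stands on the bench to the right of the caddy: to be sorted.
- blue_new: instant-glue bottle, white, round, 34 mm diameter and 95 mm tall (straight sides to about 60 mm, then a shoulder and a narrow cap, 16 mm wide; red print on the label of every bottle), blue cap, 60 g, upright; origin at the middle of its underside, z up. Stands on the bench to the right of the caddy: to be sorted.
- abrasive_pad: red soft sanding pad, 50 x 75 x 18 mm, lying on the bench, bystander; origin under its middle
- caliper: digital caliper, 73 x 248 x 12 mm, lying near the front edge of the bench, bystander; origin under its middle, y along its beam
- offcut_c: brown wood offcut, 32 x 100 x 32 mm, bystander; origin under its middle
There are look-alikes about, which are no part of the job. Leave any green or turquoise look-alike of the blue_in alone.

How it is judged:
By the outcome, as a careful person would: the job done as asked, in the order asked, and still so for the second after the job is handed in, with the robot touching nothing.
It also fails if it takes over 69 s, if anything falls off the work surface, if the arm or the gripper's body presses on something with over 40 N, if the wrist force passes 120 N, or if a joint passes its speed limit or range.

ROBOT

A 6-joint arm with a two-finger parallel gripper is mounted at the origin on a cart in front of the work surface, level with it; the furniture and walls round the work are solid. World frame = base frame: x ahead of the robot, y to its left, z up, the work surface at z = 0. Lengths are in m, angles in rad, forces in N, time in s.
With the tool pointing down it reaches from about 0.325 to 0.9 m from the base axis. Payload 6.1 kg.
Tool frame: the origin (TCP) lies midway between the tips of the shut fingers; the grasp point (between the pads) lies 19 mm behind it; z points along the fingers, y is the line along which they close (so a half turn about z gives the same grasp; the last joint's range is limited). The gripper opens to 85 mm and grips with 20 to 120 N. Pads are 22 mm wide; open, the fingers measure 114 mm over their backs; the gripper's body (76 mm by 85 mm) begins 54 mm behind the grasp point. The pads swing forward as they close: fully open they stand 13 mm farther back than shut.
Start: joints at [-1.449, 0.22, 1.526, -0, 1.395, -0.126], TCP at [0.153, -0.606, 0.231] pointing down, gripper open.
Joint ranges: [-2.98, 2.98], [-0.91, 2.08], [0.09, 2.57], [-1.24, 4.39], [0.2, 2.65], [-2.68, 2.68]. Speed limits (rad/s): [2.57, 2.57, 3.01, 3.14, 3.14, 3.14].

INTERFACE

Orientations are given as [roll, pitch, yaw] about the fixed x, y, z axes, in that order (R = Rz(yaw) Ry(pitch) Rx(roll)).
In Python, from plant import movep, move_l, set_joints, gripper_to, hold, inverse_kinematics, observe, get_image, get_calibration, Unreachable, job_done gives the robot as it stands. Calls block until the motion is done:
- movep(position, orientation): joint-space move of the TCP to a pose.
- move_l(position, feed=0.15, rotation=None, max_force=None): straight line of the TCP; rotation=None keeps the orientation; feed is the mean speed in m/s. With max_force (N) it stops when the force on the tool has changed by that much, and returns True; else False.
- set_joints(angles): joint-space move.
- gripper_to(opening, f_grip=None): finger opening in m; f_grip is the grip in N (None keeps the last); returns when the fingers have stopped.
- hold(seconds).
- inverse_kinematics(position, orientation): joint angles nearest the present ones, or None.
- observe(): the state.
- get_image(name): name is "scene" or "side" or "wrist"; returns (picture, depth): 384x512x3 uint8, red, green, blue; 384x512 float32, m along the optical axis (not along the pixel's ray), 0 where there is no reading.
- get_calibration(name): a dict with "intrinsics" (3x3 intrinsics, pixels), "world_from_camera" (4x4, takes a point from camera to world coordinates). Camera axes: x right, y down, z forward; pixel columns grow to the right and rows downward; lengths in m; the calibration is good to about 2 mm. A picture is of the moment at which its call begins: read the wrist's pose just before it. get_calibration takes no time and is no camera call; for the wrist camera it gives the pose at the moment of the call.
A pose or a line that the arm cannot do raises Unreachable and nothing moves.
- job_done(): hands the job in; it is judged then, once.
The state is a dict: "time_s": time; "q": joint angles; "joint_velocities": joint speeds; "joint_torque": joint torques, N m; "eef_pos": TCP position; "tcp_rot": TCP orientation; "ft_force": force on the tool from outside, world axes, zero at the start; "torque": the same for the moment, N m; "opening": finger opening in m; "grasp_force": force on a finger pad.
Only numpy, scipy, OpenCV 4.12 (cv2) and the standard library are available. Lean on these libraries where they do the work, as an engineer would, in place of code of your own. Each camera call takes 0.05 s, during which the arm holds its last target. There are 200 camera calls.

## Working session

There is one attempt and no reset: what is moved stays moved. The work goes in short steps, each a Python script; the robot and the scene stay as the last script left them, time stands still between calls to the robot, and variables do not carry over. Pictures are saved under pics/ and viewed, at most 10 in all, crops included, and the job is handed in when it is done.

```bash
mkdir -p pics; ls
python3 - <<'E'
from plant import *
import cv2,numpy as np
ims=[]
for n in("scene","side"):
    p,d=get_image(n);c=get_calibration(n);np.savez(f"pics/{n}0.npz",p=p,d=d,K=c["intrinsics"],T=c["world_from_camera"])
    cv2.imwrite(f"pics/{n}0.png",cv2.resize(p[...,::-1],(800,600),interpolation=cv2.INTER_CUBIC))
    print(n,np.round(c["world_from_camera"],3).tolist(),np.round(c["intrinsics"],1).tolist())
E
```

```text
pics
scene [[-0.766, -0.468, 0.441, -0.077], [-0.643, 0.544, -0.539, 0.87], [0.012, -0.697, -0.717, 1.021], [0.0, 0.0, 0.0, 1.0]] [[369.3, 0.0, 256.7], [0.0, 369.3, 186.8], [0.0, 0.0, 1.0]]
side [[0.999, -0.003, 0.036, 0.464], [-0.03, -0.634, 0.773, -0.927], [0.021, -0.773, -0.633, 0.953], [0.0, 0.0, 0.0, 1.0]] [[360.2, 0.0, 251.8], [0.0, 360.2, 184.7], [0.0, 0.0, 1.0]]
```

View pics/scene0.png

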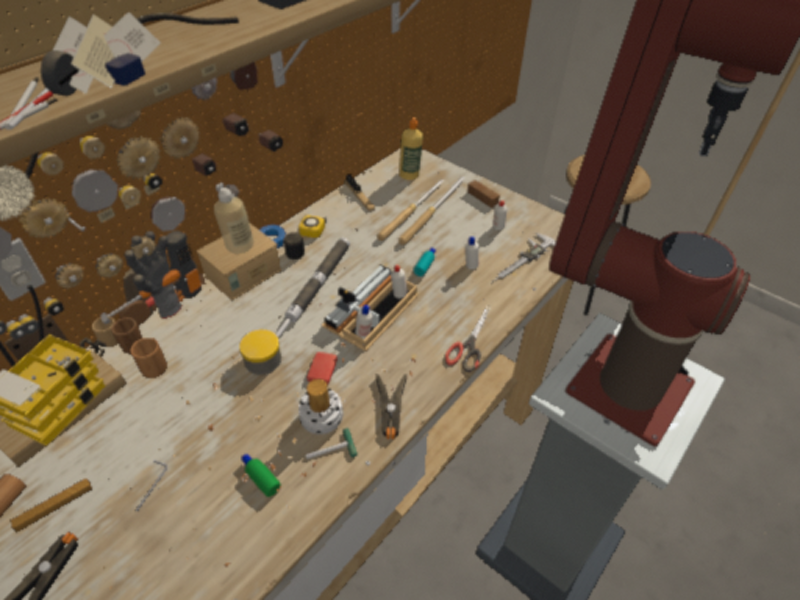

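View pics/side0.png

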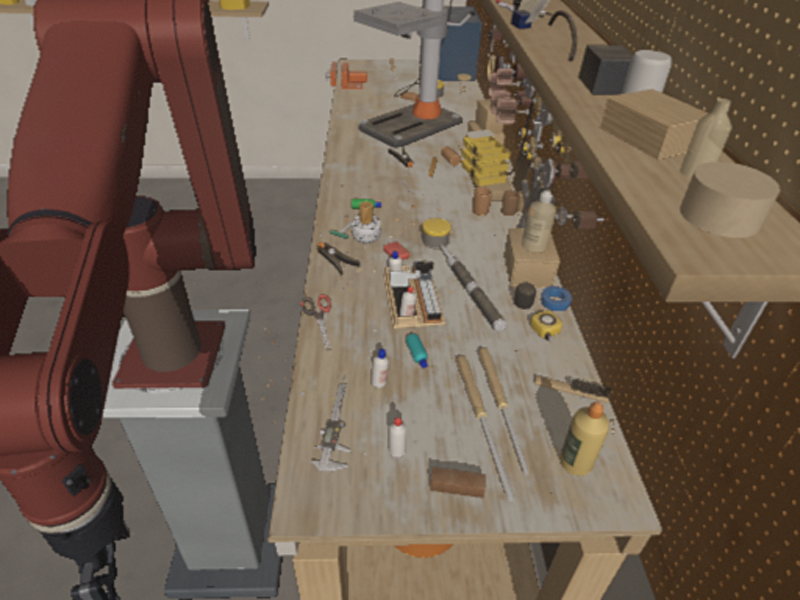

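Both views show the upright red-capped bottle (side 398,437) and the upright blue-capped one (side 380,368). The caddy is at (412,297), with blue_in at its far (left) end and red_in at its near (right) end. The look-alikes are the turquoise bottle lying at (417,350) and the green one at (362,203); they aren't upright, white or red-printed, so I leave them.

```bash
cat > h.py <<'E'
from plant import *
import cv2,numpy as np
def cloud(d,K,T):
    v,u=np.mgrid[:d.shape[0],:d.shape[1]]
    P=np.stack([(u-K[0,2])/K[0,0]*d,(v-K[1,2])/K[1,1]*d,d],-1)
    W=P@T[:3,:3].T+T[:3,3]; W[d<=0]=np.nan; return W
def shot(n,tag):
    c=get_calibration(n);p,d=get_image(n);c["world_from_camera"]=np.array(c["world_from_camera"]);K=np.array(c["intrinsics"])
    cv2.imwrite(f"pics/{tag}.png",cv2.resize(p[...,::-1],(800,600),interpolation=cv2.INTER_CUBIC))
    np.savez(f"pics/{tag}.npz",p=p,d=d,K=K,T=c["world_from_camera"])
    return p,cloud(d,K,c["world_from_camera"])
def blobs(p,W,zlo,zhi,box,amin=4):
    h=cv2.cvtColor(p,cv2.COLOR_RGB2HSV).astype(int)
    inb=(W[...,2]>zlo)&(W[...,2]<zhi)&(W[...,0]>box[0])&(W[...,0]<box[1])&(W[...,1]>box[2])&(W[...,1]<box[3])
    for name,m in(("red",((h[...,0]<8)|(h[...,0]>172))&(h[...,1]>130)&(h[...,2]>60)),("blue",(h[...,0]>108)&(h[...,0]<132)&(h[...,1]>110))):
        n,l,s,c=cv2.connectedComponentsWithStats((m&inb).astype(np.uint8))
        for i in range(1,n):
            if s[i,4]>=amin:
                Q=W[l==i]; print(name,s[i,4],c[i].round(1),"med",np.median(Q,0).round(4),"min",Q.min(0).round(3),"max",Q.max(0).round(3))
E
python3 - <<'E'
from h import *
for n in("scene","side"):
    z=np.load(f"pics/{n}0.npz");W=cloud(z["d"],z["K"],z["T"]);print(n)
    blobs(z["p"],W,.07,.13,(.2,.9,-.6,.4))
    f=(W[...,2]<.01)&(W[...,0]>.3)&(W[...,0]<.7)&(abs(W[...,1])<.4);print("floor",np.median(W[f][:,2]))
    for (u,v) in ([(360,390),(405,285),(345,290),(472,250),(500,215)] if n=="scene" else [(395,262),(408,297),(424,268),(380,368),(398,437)]):
        print((u,v),W[int(v*.64),int(u*.64)].round(3))
c=get_calibration("wrist");o=observe();print(np.round(c["world_from_camera"],3).tolist(),np.round(c["intrinsics"],0).tolist(),o["eef_pos"],o["tcp_rot"],o["time_s"])
E
```

```text
scene
red 6 [320.5 130. ] med [ 0.5067 -0.2542  0.09  ] min [ 0.505 -0.257  0.085] max [ 0.509 -0.251  0.095]
red 9 [253.7 171.4] med [0.5504 0.1236 0.0968] min [0.548 0.117 0.087] max [0.553 0.128 0.103]
blue 9 [301.7 153.4] med [ 0.4796 -0.0801  0.0937] min [ 0.475 -0.083  0.084] max [ 0.483 -0.076  0.097]
blue 19 [233.5 197.8] med [0.5179 0.268  0.0986] min [0.511 0.258 0.09 ] max [0.524 0.273 0.103]
floor -0.0010997330627343649
(360, 390) [0.431 0.382 0.005]
(405, 285) [0.535 0.11  0.043]
(345, 290) [0.603 0.245 0.086]
(472, 250) [ 0.473 -0.077  0.063]
(500, 215) [ 0.502 -0.25   0.058]
side
red 10 [262.  184.8] med [0.551  0.115  0.0984] min [0.547 0.11  0.091] max [0.555 0.121 0.105]
red 18 [254.3 269.4] med [ 0.5083 -0.2682  0.0905] min [ 0.502 -0.273  0.082] max [ 0.514 -0.26   0.096]
blue 12 [252.2 162.7] med [0.518  0.2564 0.0988] min [0.514 0.252 0.092] max [0.526 0.262 0.106]
blue 21 [244. 226.] med [ 0.4811 -0.0901  0.0905] min [ 0.474 -0.096  0.081] max [ 0.488 -0.084  0.096]
floor 0.0005257580647914373
(395, 262) [0.518 0.252 0.08 ]
(408, 297) [0.547 0.099 0.086]
(424, 268) [0.596 0.242 0.067]
(380, 368) [ 0.478 -0.106  0.063]
(398, 437) [ 0.508 -0.283  0.066]
[[0.245, -0.916, -0.319, 0.236], [-0.969, -0.232, -0.079, -0.585], [-0.001, 0.328, -0.945, 0.372], [0.0, 0.0, 0.0, 1.0]] [[318.0, 0.0, 258.0], [0.0, 318.0, 190.0], [0.0, 0.0, 1.0]] [ 0.15324627 -0.6053575   0.23029886] [-3.13983669e+00 -2.53552862e-04  2.47810880e-01] 0.1
```

Run:
```python
from h import *
movep([.53,.19,.24],[np.pi,0,.24])
p,W=shot("wrist","w1")
blobs(p,W,.06,.13,(.3,.9,-.2,.4))
f=(W[...,2]<.01);print("floor",np.nanmedian(W[f][:,2]),observe()["time_s"])
```

```text
red 188 [339.1 169. ] med [0.5548 0.1181 0.0982] min [0.548 0.11  0.089] max [0.56  0.123 0.103]
blue 298 [177.2 165.5] med [0.5233 0.2633 0.1005] min [0.514 0.256 0.084] max [0.529 0.272 0.104]
blue 301 [495.3 270.9] med [ 0.4853 -0.0832  0.0899] min [ 0.477 -0.094  0.076] max [ 0.491 -0.079  0.096]
floor -0.0008083376485865101 3.2333
```

View pics/w1.png

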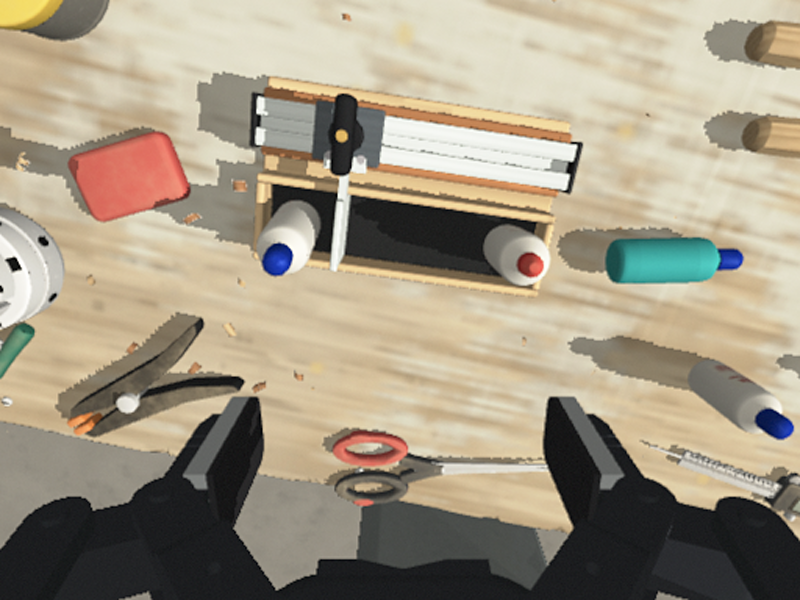

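The wrist view shows the caddy with the plate at (340,222), the knob at (343,135), blue_in at (285,245) and red_in at (520,258). I'll fit the caddy, knob and plate from the depth.

Run:
```python
from h import *
z=np.load("pics/w1.npz");W=cloud(z["d"],z["K"],z["T"]);p=z["p"].astype(int)
Z=W[...,2]; u=np.arange(512)[None]*800/512+0*Z; v=np.arange(384)[:,None]*600/384+0*Z
reg=(u>235)&(u<600)&(v>60)&(v<305)
m=reg&(Z>.026)&(Z<.044)
(c,s,a)=cv2.minAreaRect((W[m][:,:2]*1000).astype(np.float32));print("rect z26-44",c,s,a)
print("hist",[(lo,int((reg&(Z>lo/1e3)&(Z<=(lo+4)/1e3)).sum())) for lo in range(4,108,4)])
k=reg&(u>315)&(u<375)&(v<190)&(Z>.076)&(Z<.09)&(p.max(-1)<70)
Q=W[k];print("knob",k.sum(),cv2.minAreaRect((Q[:,:2]*1000).astype(np.float32)),np.median(Q,0))
d=reg&(u>325)&(u<355)&(v>175)&(Z>.050)&(Z<.066)
print("plate",d.sum(),cv2.minAreaRect((W[d][:,:2]*1000).astype(np.float32)),np.median(W[d],0))
# track top, white
t=reg&(Z>.036)&(Z<.044)&(v<200);print("track",t.sum(),cv2.minAreaRect((W[t][:,:2]*1000).astype(np.float32)),np.median(W[t],0))
w=reg&(Z>.028)&(Z<.035);print("walls",w.sum(),cv2.minAreaRect((W[w][:,:2]*1000).astype(np.float32)),np.median(W[w],0))
```

```text
rect z26-44 (563.0801391601562, 194.33572387695312) (113.0794448852539, 217.68875122070312) 5.521742820739746
hist [(4, 5639), (8, 2147), (12, 271), (16, 265), (20, 2071), (24, 585), (28, 3190), (32, 263), (36, 3341), (40, 637), (44, 877), (48, 405), (52, 111), (56, 258), (60, 161), (64, 86), (68, 125), (72, 234), (76, 764), (80, 919), (84, 36), (88, 44), (92, 77), (96, 175), (100, 224), (104, 0)]
knob 591 ((599.011474609375, 242.37518310546875), (44.13179397583008, 12.100573539733887), 6.148191928863525) [0.60181233 0.24181302 0.08098939]
plate 242 ((533.9075317382812, 236.16700744628906), (47.17105484008789, 5.1179046630859375), 5.62013053894043) [0.53515375 0.23590078 0.05683053]
track 3845 ((590.1315307617188, 196.95083618164062), (58.724613189697266, 217.68875122070312), 5.521742820739746) [0.60304626 0.17815702 0.03911508]
walls 3415 ((562.9544067382812, 194.164306640625), (112.76921081542969, 212.34237670898438), 5.475807189941406) [0.5667532  0.18451922 0.03027952]
```

```bash
cat >> h.py <<'E'
Y=.0963
O=np.array([.5382,.1919]);R2=np.array([[np.cos(Y),-np.sin(Y)],[np.sin(Y),np.cos(Y)]])
def cad(x,y,z): return [*(O+R2@[x,y]),z]
def st(t=""):
    o=observe();print(t,"t",o["time_s"],"p",o["eef_pos"].round(4),"r",np.round(o["tcp_rot"],3),"F",np.round(o["ft_force"],1),"open",round(o["opening"],4),"g",round(o["grasp_force"],1));return o
E
python3 - <<'E'
from h import *
gripper_to(.05)
k=np.array([.599,.2424])
movep([*k,.12],[np.pi,0,.1])
print(move_l([*k,.055],feed=.1,max_force=15)); st("down")
gripper_to(0,f_grip=40); o=st("grip"); hold(.2);st()
q=np.array(o["q"]);q[5]-=1.2
set_joints(q);st("turned")
n=k-R2[:,1]*.0445
print(move_l([*n,.055],feed=.06,max_force=25));st("slid")
shot("wrist","w2")
E
```

```text
False
down t 5.1167 p [0.5995 0.2425 0.0555] r [-3.141e+00 -1.000e-03  1.000e-01] F [ 0.2 -0.   0.1] open 0.0501 g 0.0
grip t 5.5083 p [0.5997 0.2426 0.0561] r [-3.141e+00 -2.000e-03  1.000e-01] F [-0.5 -0.2  4.9] open 0.0192 g 39.0
 t 5.7083 p [0.5997 0.2426 0.0561] r [-3.141e+00 -2.000e-03  1.000e-01] F [-0.2 -0.1  5.8] open 0.0192 g 39.1
turned t 6.8167 p [0.5991 0.2427 0.0559] r [ 3.141 -0.     1.299] F [-3.9  0.4  3.7] open 0.0189 g 39.1
False
slid t 7.7083 p [0.6035 0.1973 0.0558] r [ 3.14  -0.     1.299] F [-5.6 -1.7  7.7] open 0.0195 g 39.6
```

View pics/w2.png

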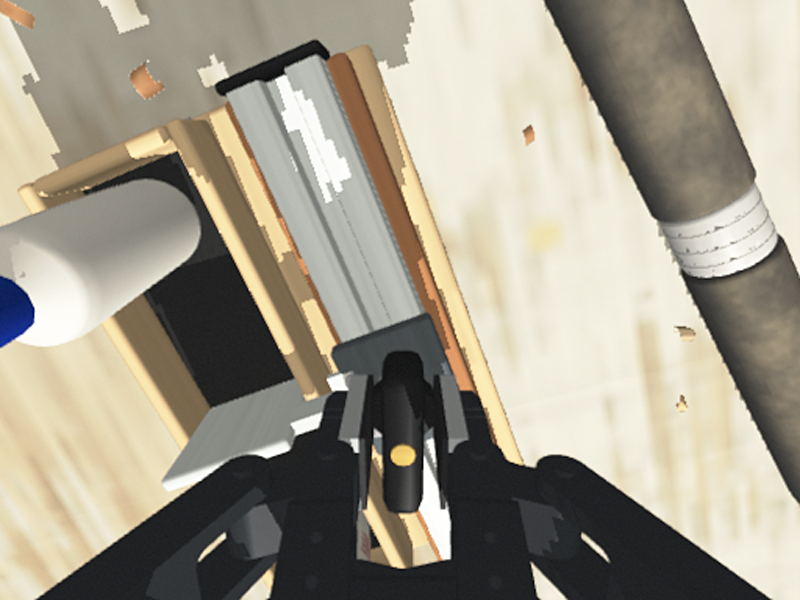

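The bar turned with the gripper and the plate has slid to about mid-lane, so I can tighten.

Run:
```python
from h import *
o=observe();q=np.array(o["q"]);q[5]+=1.2
set_joints(q);st("tight");hold(.2)
gripper_to(.05)
p=observe()["eef_pos"];move_l([p[0],p[1],.25],feed=.2)
movep([.53,.19,.24],[np.pi,0,Y]);hold(.2)
p,W=shot("wrist","w3")
blobs(p,W,.06,.13,(.3,.9,-.2,.4))
Z=W[...,2]
C=(W[...,:2]-O)@R2
d=(abs(C[...,0])<.022)&(abs(C[...,1])<.04)&(Z>.050)&(Z<.066)
print("plate",d.sum(),np.median(C[d],0),cv2.minAreaRect((W[d][:,:2]*1000).astype(np.float32)))
k=(abs(C[...,0]-.065)<.035)&(abs(C[...,1])<.04)&(Z>.076)&(Z<.09)
print("knob",k.sum(),np.median(C[k],0),cv2.minAreaRect((C[k]*1000).astype(np.float32)))
for nm,lo,hi in(("blue",.04,.1),("red",-.1,-.04)):
    b=(C[...,1]>lo)&(C[...,1]<hi)&(abs(C[...,0])<.03)&(Z>.097)&(Z<.107);print(nm,b.sum(),np.median(C[b],0),C[b].min(0),C[b].max(0))
st()
```

```text
tight t 8.8667 p [0.6042 0.1964 0.0561] r [ 3.14e+00 -3.00e-03  1.00e-01] F [-0.2 -4.6  4.1] open 0.0194 g 39.2
red 191 [339.1 158.3] med [0.5552 0.1178 0.0983] min [0.548 0.109 0.088] max [0.56  0.123 0.103]
blue 292 [178.4 177.3] med [0.5234 0.2627 0.1002] min [0.514 0.257 0.083] max [0.529 0.271 0.104]
blue 73 [508.6 238.2] med [ 0.4832 -0.0807  0.0809] min [ 0.477 -0.085  0.076] max [ 0.489 -0.078  0.088]
plate 205 [ 7.84824002e-05 -1.69942498e-03] ((538.4142456054688, 190.19366455078125), (43.8851318359375, 4.271303176879883), 5.471207141876221)
knob 657 [ 0.06506854 -0.00167096] ((64.78739166259766, -2.106839656829834), (44.6086540222168, 11.975236892700195), 0.4027107357978821)
blue 229 [-0.009888    0.07312008] [-0.01886947  0.06608461] [-0.00312812  0.08124222]
red 132 [ 0.00857757 -0.07610244] [ 0.0020615  -0.08273056] [ 0.01358748 -0.07113094]
 t 11.2417 p [0.5307 0.19   0.2398] r [3.142 0.    0.096] F [-0.5 -0.7  0.4] open 0.0501 g 0.0
```

View pics/w3.png

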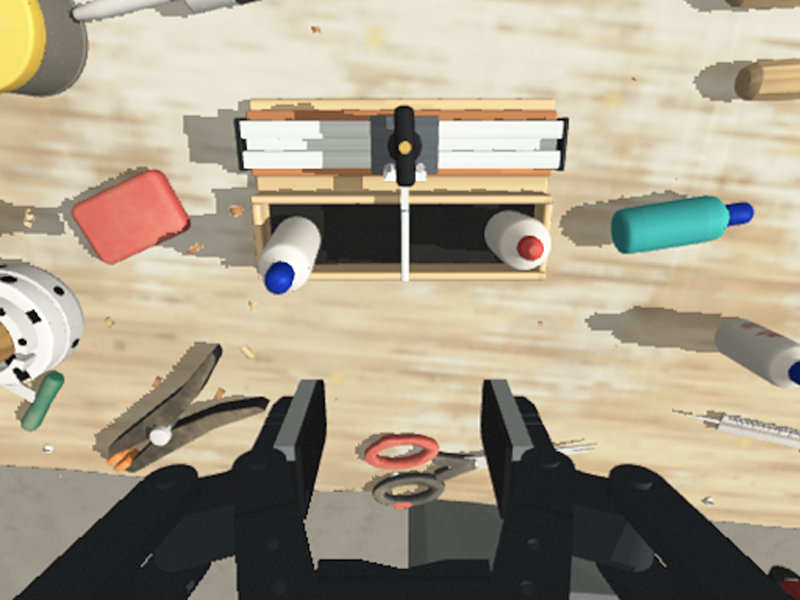

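The plate is at caddy y ≈ -1.7 mm and the knob is back at 0.4°, so it is tight. Next I measure the two bench bottles from closer.

Run:
```python
from h import *
movep([.42,-.17,.24],[np.pi,0,Y]);gripper_to(.058);hold(.1)
p,W=shot("wrist","w4")
blobs(p,W,.06,.13,(.3,.9,-.4,.0))
Z=W[...,2]
for nm,c in(("red",(.507,-.261)),("blue",(.481,-.087))):
    near=np.hypot(W[...,0]-c[0],W[...,1]-c[1])<.03
    for lo,hi in((.091,.1),(.02,.055)):
        b=near&(Z>lo)&(Z<hi);Q=W[b][:,:2];
        A=np.c_[2*Q,np.ones(len(Q))];s=np.linalg.lstsq(A,(Q**2).sum(1),rcond=None)[0]
        print(nm,lo,b.sum(),np.median(Q,0).round(4),Q.min(0).round(4),Q.max(0).round(4),"circle",s[:2].round(4),np.sqrt(s[2]+s[0]**2+s[1]**2).round(4))
st()
```

```text
red 227 [370.6  84.4] med [ 0.5103 -0.2593  0.0903] min [ 0.504 -0.267  0.081] max [ 0.517 -0.254  0.095]
blue 318 [174.7  96.8] med [ 0.4836 -0.0908  0.0929] min [ 0.476 -0.097  0.078] max [ 0.491 -0.081  0.096]
red 0.091 98 [ 0.51   -0.2609] [ 0.5057 -0.2659] [ 0.515  -0.2564] circle [ 0.51   -0.2611] 0.0034
red 0.02 174 [ 0.5109 -0.2508] [ 0.4942 -0.2626] [ 0.5273 -0.2472] circle [ 0.5107 -0.2645] 0.0159
blue 0.091 236 [ 0.483  -0.0885] [ 0.4755 -0.0952] [ 0.4907 -0.0804] circle [ 0.4829 -0.0882] 0.0053
blue 0.02 217 [ 0.4791 -0.106 ] [ 0.4613 -0.1089] [ 0.496  -0.0951] circle [ 0.4785 -0.0909] 0.017
 t 13.05 p [ 0.4202 -0.1697  0.24  ] r [-3.142  0.     0.097] F [ 0.7  0.4 -0.2] open 0.0579 g 0.0
```

View pics/w4.png

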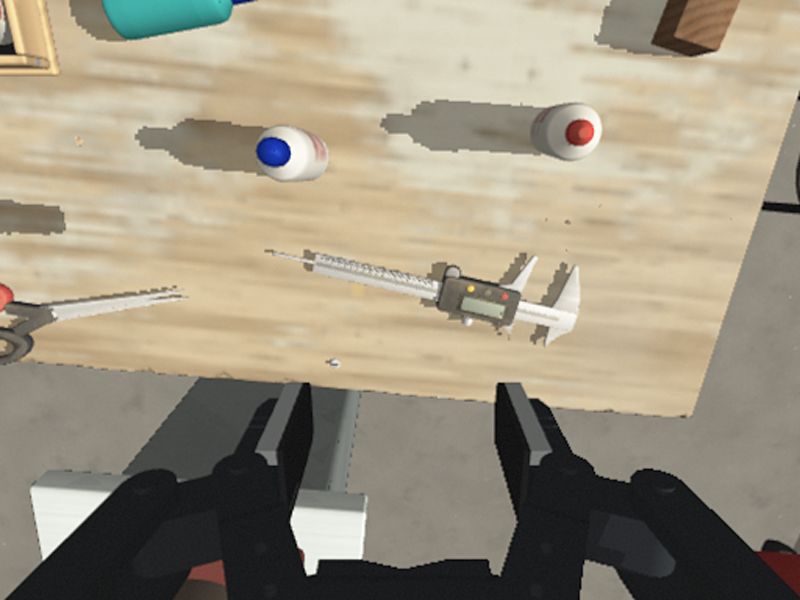

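The upright white bottles with red print are blue_new at (292,152) and red_new at (568,131). Their height and diameter match, and the turquoise one at (165,15) lies on its side, so it is excluded. Blue goes first.

```bash
cat >> h.py <<'E'
def transfer(src,dst,G=[np.pi,0,Y+np.pi/2]):
    movep([*src,.16],G); print("hit",move_l([*src,.031],feed=.15,max_force=12)); st("at")
    gripper_to(.0,f_grip=30); st("grip"); zz=observe()["eef_pos"][2]
    move_l([*src,.18],feed=.25); st("lift")
    movep(cad(*dst,.18),G); hold(.15)
    move_l(cad(*dst,.06),feed=.15); print("contact",move_l(cad(*dst,zz+.006),feed=.03,max_force=5)); st("down")
    gripper_to(.048); hold(.1); move_l(cad(*dst,.18),feed=.2); st("up")
E
python3 - <<'E'
from h import *
transfer((.481,-.0895),(0,.029))
E
```

```text
hit False
at t 15.2917 p [ 0.4818 -0.0899  0.0319] r [3.140e+00 1.000e-03 1.667e+00] F [0.2 0.6 0.5] open 0.0581 g 0.0
grip t 15.625 p [ 0.4819 -0.0899  0.0321] r [3.140e+00 1.000e-03 1.667e+00] F [-1.   1.   5.1] open 0.0337 g 29.7
lift t 16.375 p [ 0.4801 -0.0891  0.1785] r [-3.140e+00 -1.000e-03  1.667e+00] F [ 0.2 -0.6 -0.7] open 0.0334 g 29.5
contact True
down t 19.3167 p [0.5347 0.2206 0.04  ] r [-3.14   0.     1.667] F [-1.3 -0.6  5. ] open 0.033 g 29.1
up t 20.5583 p [0.5346 0.2205 0.1786] r [-3.137e+00  1.000e-03  1.667e+00] F [ 0.1 -0.1 -0.9] open 0.0482 g 0.0
```

Run:
```python
from h import *
gripper_to(.058)
transfer((.5105,-.262),(0,-.0315))
movep([.53,.19,.24],[np.pi,0,Y]);hold(.2)
p,W=shot("wrist","w5")
blobs(p,W,.06,.13,(.3,.9,-.2,.4))
Z=W[...,2];C=(W[...,:2]-O)@R2
k=(abs(C[...,0]-.065)<.035)&(abs(C[...,1])<.04)&(Z>.076)&(Z<.09)
print("knob",np.median(C[k],0),cv2.minAreaRect((C[k]*1000).astype(np.float32)));st()
```

```text
hit False
at t 23.6 p [ 0.5113 -0.2624  0.032 ] r [3.140e+00 1.000e-03 1.667e+00] F [ 1.1 -0.4 -0. ] open 0.058 g 0.0
grip t 23.9333 p [ 0.5113 -0.2626  0.0324] r [3.140e+00 1.000e-03 1.667e+00] F [-0.5 -0.1  6. ] open 0.0324 g 30.1
lift t 24.6833 p [ 0.5097 -0.2614  0.1784] r [-3.140e+00 -1.000e-03  1.667e+00] F [-0.6 -0.5 -0.5] open 0.0322 g 29.8
contact True
down t 27.975 p [0.5407 0.1605 0.0403] r [-3.14   0.     1.667] F [-2.2  0.2  4.9] open 0.0323 g 30.3
up t 29.225 p [0.5403 0.1604 0.1786] r [-3.137  0.     1.667] F [-0.6 -0.1 -0.7] open 0.048 g 0.0
red 192 [339.4 157.4] med [0.5551 0.1176 0.0984] min [0.549 0.11  0.089] max [0.561 0.123 0.102]
red 184 [289.1 166.1] med [0.5427 0.1622 0.0983] min [0.535 0.155 0.088] max [0.548 0.168 0.103]
blue 262 [223.8 159.8] med [0.5432 0.2219 0.1009] min [0.534 0.214 0.084] max [0.549 0.23  0.104]
blue 289 [178.4 176.4] med [0.5235 0.2629 0.1005] min [0.514 0.256 0.084] max [0.529 0.271 0.104]
knob [ 0.06505235 -0.00162695] ((64.75630187988281, -2.0638790130615234), (44.39707565307617, 11.947734832763672), 0.7140095233917236)
 t 30.9167 p [0.53   0.1899 0.2398] r [-3.142  0.     0.096] F [ 0.1  0.7 -0. ] open 0.048 g 0.0
```

View pics/w5.png

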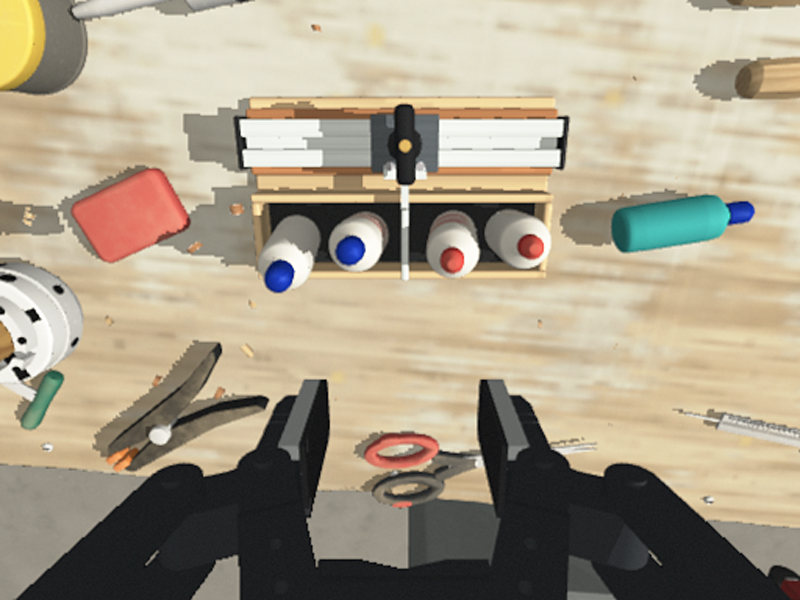

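All four bottles stand upright with their own colour: blue at (280,275) and (350,250), red at (452,260) and (530,247). The divider is centred and the knob bar lies across the track.

```bash
python3 -c "
from plant import *
print(job_done())"
```

```text
the job is handed in; nothing more can be done
None
```

The job is handed in at about 31 s of the 69 s allowed: I loosened the knob, slid the divider to mid-lane and tightened the knob again, then stood the blue and red bottles upright beside their own kind, leaving the other things on the bench alone.

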